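Lay the third display block with an even gap

ROBOT

A 6-joint arm with a two-finger parallel gripper is mounted at the origin on the work surface. World frame = base frame: x ahead of the robot, y to its left, z up, the work surface at z = 0. Lengths are in m, angles in rad, forces in N, time in s.
With the tool pointing down it reaches from about 0.4 to 0.825 m from the base axis. Payload 7 kg.
Tool frame: the origin (TCP) lies at the very end of the fingers, on their centre line; the grasp point (between the pads) lies 19 mm behind it (arm.pinch_z is the z of the grasp point in the tool frame, in m); z points along the fingers, y is the direction in which the jaws open and shut (so a half turn about z gives the same grasp; the last joint's range is limited). The gripper opens to 88 mm and grips with 3 to 60 N. Pads are 19 mm wide; open, the fingers measure 130 mm over their backs; the gripper's body (78 mm by 193 mm) begins 47 mm behind the grasp point.
Start: joints at [1.48, 0.359, 0.012, 0, -1.224, -0.288], TCP at [0.25, 0.627, 0.227] pointing down, gripper open.
Joint ranges: [-3.07, 3.07], [-1.43, 2.12], [-1.02, 1.25], [-3.03, 1.67], [-3.05, -0], [-3.03, 3.03]. Speed limits (rad/s): [2.39, 2.39, 3.01, 3.14, 3.14, 3.14].

INTERFACE

Orientations are given as [roll, pitch, yaw] about the fixed x, y, z axes, in that order (R = Rz(yaw) Ry(pitch) Rx(roll)).
In Python, from station import arm gives the robot as it stands.
- The arm moves only by the tool drive_tool, never from a script. Its argument "targets" is a list of rows, each a list of 6 numbers: the shift along the world's x, y, z in units of 0.04 m (1.0 is 0.04 m), then the turn, a rotation vector about the world's x, y, z in units of 6 degrees (1.0 is 6 degrees). In form: [[x, y, z, wx, wy, wz], ...]. A call has 1 to 5 rows; each row shifts and turns the commanded pose from where the row before left it; what a row does not reach is not made up. A row lasts 1/8 s, in which the tool goes at most 62.5 mm and 10.7 degrees, less where a joint would pass 70% of its speed; a pose out of reach is approached as far as the arm can. A call with a number of a shift or a turn outside -1 to 1 is refused whole. A call with a gripper value outside its range is refused whole. "claw" is the opening, from 0 (shut) to 1 (fully open), set as the call begins (left out, the last holds). The fingers move at their own pace and stop on an object; "newtons" is the grip in N (left out, the last holds). Time passes only in rows, so rows that do not move let the fingers close. It gives the time, the measured TCP pose, the force and the opening at its end, in the units of the state.
- arm.get_state(): the state, without advancing time (a new reading comes with each control period).
- arm.grab_frame(name): name is "side" or "top"; returns (picture, depth): 400x640x3 uint8, red, green, blue; 400x640 float32, m along the optical axis (not along the pixel's ray), 0 where there is no reading.
- arm.get_calibration(name): a dict with "mtx" (3x3 intrinsics, pixels), "dist_coeffs" ([k1, k2, p1, p2, k3] as OpenCV has them; the pictures are not rectified), "origin" and "rotation" of the camera in the world. Camera axes: x right, y up, looking along -z (the intrinsics and any distortion apply to the point x, -y, -z); pixel columns grow to the right and rows downward; lengths in m; the calibration is good to about 2 mm. A picture is of the moment at which its call begins. get_calibration takes no time and is no camera call.
- arm.job_done(): hands the job in, once; it reports no verdict.
Trained networks look in the newest picture that a camera, given by its name, has taken for a name from the list of things; names that differ only in an ending like _2 or _b are one class to them, and where a whole thing is asked for, a point or a joint stands for the part that bears it (a point fixed in the world has none). Each returns a list of dicts, best first, with "score" (0 to 1); they miss things now and then, are a little off and sometimes report something else, mostly with a low value. They report only what shows in the picture. A call takes as long as a camera call. They do not tell look-alikes from the thing itself.
- arm.search_frame(target, camera): "point" ([x, y, z] in m, in the coordinates of the camera as it stood for that picture, good to about 4 mm: the middle of the surface that is visible of it).
- arm.cut_out(target, camera): "pixels" (400x640 bool, what is visible of it).
- arm.landmark_of(target, camera): "point" ([x, y, z] in m, in the coordinates of the camera as it stood for that picture, good to about 4 mm: a listed point, or the origin of a listed thing).
The state is a dict: "t": time; "q": joint angles; "qd": joint speeds; "joint_efforts": joint torques, N m; "eef_pos": TCP position; "ee_rot": TCP orientation; "force": force on the tool from outside, world axes, zero at the start; "moment": the same for the moment, N m; "width": finger opening in m.
Only numpy, scipy, OpenCV 4.12 (cv2) and the standard library are available. Lean on these libraries where they do the work, as an engineer would, in place of code of your own. Each camera call takes 0.05 s, during which the arm holds its last target. There are 200 camera calls.

TASK

The shop's display row on the pale wooden board still lacks its third white block. First lay the thin wooden spacer (not the thick one) on the board, square against the free end of the row, and let go; then lay the loose full-size block (not the short one) close up against the other side of the spacer, in line with the row, so that its gap matches the one already there. Leave the spacer standing in the gap.

Things in the scene. Friction and masses are not known exactly. Their poses are not given: they have to be found in the camera images.
- board: Pale wooden board, 110 (x) x 360 (y) x 12 mm thick, fixed on the table. Origin: centre of its underside; x across, y along it, z up. Two white blocks, 60 (x) x 90 (y) x 35 mm high, are fixed on its middle line at y = 0 and y = +110 mm (gap 20 mm), a mug on the latter; empty from y = -45 to -180 mm.
- row_end (a point): Foot of the row's free end, where that end face meets the board's top: at board x = 0, y = -45 mm, z = 12 mm; same axes as the board. The spacer's centre goes about 10 mm and the third block's about 65 mm from here towards board -y.
- block: Loose white block like the laid ones, 60 (its x) x 90 (its y) x 35 mm high, 0.3 to 0.55 kg, lying flat. Origin: centre of its underside, z up. It starts right of the board, its length pointing roughly away from the robot; in the row its x lies along the board's x (either way round). The shorter block, 60 x 50 mm, is not wanted.
- spacer: Loose wooden spacer, 40 to 70 g: base bar 60 (its x) x 20 (its y) x 35 mm high with an upright flat tab on its centre to hold it by, 30 (x) x 14 mm (y), top 75 mm above the underside. Origin: centre of its underside, z up. It starts upright, right of the board; laid, its x lies along the board's x (either way). The one with a 40 mm thick base is not wanted.
Not all that is in view belongs to the job. Leave any blue or pink look-alike of the spacer alone. What is shaped like the block but black is not meant.

How it is judged:
By the outcome, as a careful person would: the job done as asked, in the order asked, and still so for the second after the job is handed in, with the robot touching nothing.
It also fails if it takes over 56 s, if anything falls off the work surface, if the arm or the gripper's body presses on something with over 40 N, if the wrist force passes 120 N, or if a joint passes its speed limit or range.

## Working session

There is one attempt and no reset: what is moved stays moved. The work goes in short steps, Python scripts to look and compute and a tool call to move; the robot and the scene stay as the last step left them, time stands still between calls to the robot, and variables do not carry over. Pictures are saved under pics/ and viewed, about 8 in all and at most 12, crops included, and the job is handed in when it is done.

Besides the shell and the picture viewer there is one more tool, called after ">>>" in YAML: its name, and indented under it one key for each argument. drive_tool: Moves the arm, as the interface text tells. Shifts and turns lie within -1 to 1; 1 stands for 0.04 m of shift or 6 degrees of turn. Its arguments: {"type":"object","properties":{"targets":{"type":"array"},"claw":{"type":"number"},"newtons":{"type":"number"}},"required":["targets"]}

```bash
ls; mkdir -p pics; cat > h.py <<'E'
import numpy as np, cv2
from station import arm
def cal(n):
    c=arm.get_calibration(n); return np.array(c["mtx"],float),np.array(c["dist_coeffs"],float),np.array(c["origin"],float),np.array(c["rotation"],float)
def w(n,p):
    K,d,o,R=cal(n); return R@np.array(p)+o
def cloud(n,depth):
    K,d,o,R=cal(n); h,wd=depth.shape
    u,v=np.meshgrid(np.arange(wd),np.arange(h))
    p=cv2.undistortPoints(np.stack([u,v],-1).reshape(-1,1,2).astype(float),K,d).reshape(h,wd,2)
    P=np.stack([p[...,0]*depth,-p[...,1]*depth,-depth],-1)
    return P@R.T+o
def proj(n,P):
    K,d,o,R=cal(n); c=(np.atleast_2d(P)-o)@R
    return cv2.projectPoints(c*[1,-1,-1],np.zeros(3),np.zeros(3),K,d)[0].reshape(-1,2)
def snap(n,name):
    im,dp=arm.grab_frame(n); cv2.imwrite(f"pics/{name}.png",im[...,::-1]); np.savez(f"pics/{name}.npz",im=im,dp=dp,P=cloud(n,dp)); return im,dp
E
python3 - <<'E'
from h import *
np.set_printoptions(precision=4,suppress=True)
for n in("top","side"):
    im,dp=snap(n,n+"0"); print(n,cal(n)[2:],(dp>0).mean())
    for t in("board","block","spacer"):
        print(t,[(round(r["score"],2),w(n,r["point"])) for r in arm.search_frame(t,n)],[(round(r["score"],2),w(n,r["point"])) for r in arm.landmark_of(t,n)])
    print("row_end",[(round(r["score"],2),w(n,r["point"])) for r in arm.landmark_of("row_end",n)])
s=arm.get_state();print(s["t"],s["eef_pos"],s["ee_rot"],s["width"])
E
```

```text
picsTraceback (most recent call last):
  File "<stdin>", line 4, in <module>
  File "h.py", line 17, in snap
    im,dp=arm.grab_frame(n); cv2.imwrite(f"pics/{name}.png",im[...,::-1]); np.savez(f"pics/{name}.npz",im=im,dp=dp,P=cloud(n,dp)); return im,dp
                                                                                                                     ~~~~~^^^^^^
  File "h.py", line 12, in cloud
    return P@R.T+o
           ~~~~~^~
ValueError: operands could not be broadcast together with shapes (400,640) (3,)
```

```bash
python3 -c "
from station import arm
for n in('top','side'): print(arm.get_calibration(n))
print(arm.get_state())"
```

```text
{'mtx': array([[438.24920998,   0.        , 316.95799566],
       [  0.        , 438.24920998, 201.11270002],
       [  0.        ,   0.        ,   1.        ]]), 'dist_coeffs': array([0.03198196, 0.        , 0.        , 0.        , 0.        ]), 'origin': array([ 0.23594005, -0.0977858 ,  1.24469574]), 'rotation': array([ 0.20088908, -0.00418557, -1.48484634])}
{'mtx': array([[385.6406462 ,   0.        , 313.16200037],
       [  0.        , 385.6406462 , 205.29595362],
       [  0.        ,   0.        ,   1.        ]]), 'dist_coeffs': array([0.01637345, 0.        , 0.        , 0.        , 0.        ]), 'origin': array([0.40869414, 0.66218232, 0.54981007]), 'rotation': array([ 0.96547532,  0.0065701 , -3.0462984 ])}
{'t': 0.05, 'q': array([ 1.48014235e+00,  3.59372825e-01,  1.10784622e-02, -3.73170756e-04,
       -1.22406749e+00, -2.88114289e-01]), 'qd': array([-0.00025386, -0.0022471 ,  0.00162362,  0.00121244,  0.000112  ,
        0.00056342]), 'joint_efforts': array([ 9.77446143e-04, -5.84673929e+01,  2.94060856e+01,  7.02597320e+00,
        1.02447558e-02, -4.60975446e-05]), 'eef_pos': array([0.24942797, 0.62671523, 0.22563615]), 'ee_rot': array([ 3.13999196e+00, -1.08537206e-04, -3.78895268e-01]), 'force': array([-0.89577539, -0.41875023, -0.8448637 ]), 'moment': array([-0.0093991 , -0.02061815, -0.03799548]), 'width': 0.0875058265199141}
```

Rotation is roll/pitch/yaw.

```bash
sed -i 's/np.array(c\["rotation"\],float)/Rotation.from_euler("xyz",c["rotation"]).as_matrix()/; 1a from scipy.spatial.transform import Rotation' h.py
python3 - <<'E'
from h import *
np.set_printoptions(precision=4,suppress=True)
ims=[]
for n in("top","side"):
    im,dp=snap(n,n+"0"); ims.append(im)
    for t in("board","block","spacer","row_end"):
        L=arm.landmark_of(t,n); print(n,t,[(round(r["score"],2),w(n,r["point"])) for r in L], [proj(n,w(n,r["point"])).round()[0].tolist() for r in L])
    for t in("block","spacer"):
        print(" sf",t,[(round(r["score"],2),w(n,r["point"])) for r in arm.search_frame(t,n)])
E
```

```text
top board [(0.66, array([0.5932, 0.1435, 0.0015]))] [[244.0, 160.0]]
top block [(0.88, array([ 0.4296, -0.1563,  0.0039])), (0.78, array([ 0.4347,  0.0132, -0.    ]))] [[341.0, 223.0], [283.0, 217.0]]
top spacer [(0.7, array([ 0.5067, -0.4513, -0.0025])), (0.48, array([ 0.4489, -0.3791, -0.004 ]))] [[445.0, 206.0], [419.0, 224.0]]
top row_end [(0.65, array([0.6001, 0.0932, 0.0102]))] [[261.0, 158.0]]
 sf block [(0.92, array([0.4331, 0.0119, 0.0321])), (0.74, array([ 0.4262, -0.1557,  0.0355]))]
 sf spacer [(0.72, array([ 0.4993, -0.4461,  0.0337])), (0.48, array([ 0.4445, -0.3768,  0.0313])), (0.48, array([ 0.3504, -0.3624,  0.0356]))]
side board [(0.73, array([0.5961, 0.1378, 0.0036]))] [[245.0, 278.0]]
side block [(0.95, array([0.434 , 0.0149, 0.0025])), (0.86, array([ 0.4359, -0.1602, -0.0018]))] [[331.0, 243.0], [335.0, 200.0]]
side spacer [(0.82, array([ 0.4456, -0.3825, -0.0014])), (0.75, array([ 0.3561, -0.3671,  0.0014])), (0.57, array([ 0.5084, -0.4464,  0.0007]))] [[335.0, 159.0], [365.0, 162.0], [316.0, 148.0]]
side row_end [(0.64, array([0.6004, 0.0961, 0.0131]))] [[248.0, 260.0]]
 sf block [(0.85, array([ 0.4332, -0.1391,  0.0342])), (0.64, array([0.4343, 0.0376, 0.0367]))]
 sf spacer [(0.76, array([ 0.3576, -0.3606,  0.035 ])), (0.74, array([ 0.4455, -0.3742,  0.028 ])), (0.66, array([ 0.5035, -0.4382,  0.0315]))]
```

View pics/top0.png

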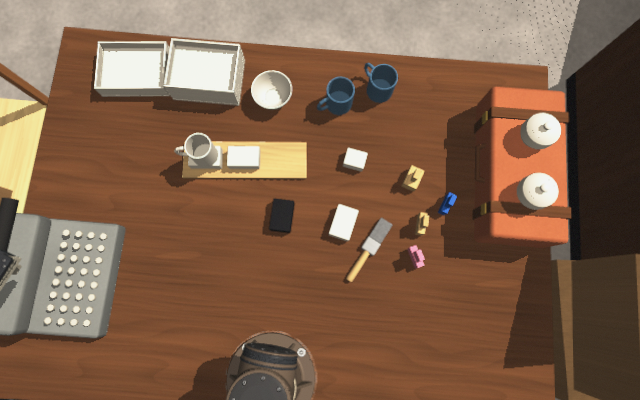

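View pics/side0.png

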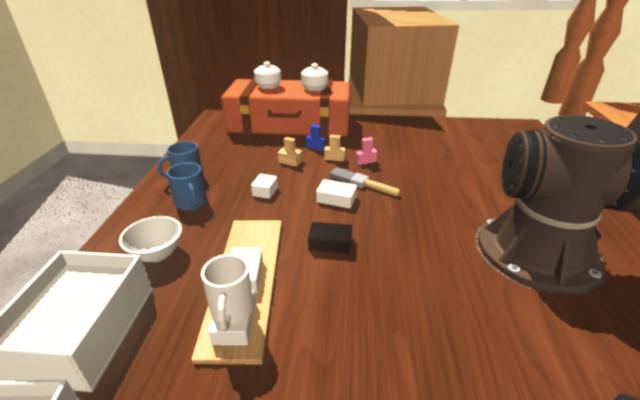

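The top view shows the wanted items: white block (342,223), thin spacer (423,223), thick one (413,178), blue (447,204), pink (416,257), black block (282,215), short block (355,159), and the board (245,160) with the row's free end at about (261,158). The side view agrees. Next I fit the poses from the depth clouds.

```bash
cat >> h.py <<'E'
def rect(P2):
    (c,s,a)=cv2.minAreaRect((np.asarray(P2)*1000).astype(np.float32)); 
    if s[0]<s[1]: s=s[::-1]; a+=90
    return np.round(c,1),np.round(s,1),round((a+90)%180-90,1)   # mm, long axis angle deg
def seg(P,c,r,z0,z1):
    m=(np.hypot(P[...,0]-c[0],P[...,1]-c[1])<r)&(P[...,2]>z0)&(P[...,2]<z1); return P[m]
E
python3 - <<'E'
from h import *
np.set_printoptions(precision=4,suppress=True)
for n in("top","side"):
    z=np.load(f"pics/{n}0.npz");P=z["P"];im=z["im"].astype(int)
    print(n,"table z",np.median(seg(P,(.45,-.26),.03,-.05,.05)[:,2]))
    for nm,c,r,a,b in(("block",(.43,-.157),.075,.027,.045),("spacerbase",(.445,-.38),.045,.02,.045),("spacertab",(.445,-.38),.045,.065,.09),("thick",(.57,-.36),.05,.02,.05),("fixed",(.60,.14),.06,.035,.065)):
        Q=seg(P,c,r,a,b)
        if len(Q)>4: print(nm,len(Q),"medz",np.median(Q[:,2]),rect(Q[:,:2]),Q[:,:2].mean(0))
    hsv=cv2.cvtColor(z["im"],cv2.COLOR_RGB2HSV)
    m=(np.hypot(P[...,0]-.59,P[...,1]-.12)<.23)&(P[...,2]>.006)&(P[...,2]<.02)&(P[...,1]<.085)&(abs(P[...,0]-.59)<.075)
    Q=P[m];print("boardfree",len(Q),np.median(Q[:,2]),rect(Q[:,:2]))
    B=arm.cut_out("board",n)[0]["pixels"]; Q=P[B&(P[...,2]>.006)&(P[...,2]<.02)];print("board",len(Q),rect(Q[:,:2]))
im=cv2.imread("pics/top0.png");cv2.imwrite("pics/c0.png",cv2.resize(im[120:280,170:470],None,fx=2.6,fy=2.6,interpolation=cv2.INTER_CUBIC))
E
```

```text
top table z 0.0005393468273362512
block 680 medz 0.033755996124921084 (array([ 429.2, -159. ]), array([90.7, 59.5]), -13.7) [ 0.4284 -0.1586]
spacerbase 114 medz 0.033862488906455934 (array([ 445.6, -379.8]), array([60.2, 20.8]), -4.4) [ 0.4417 -0.3766]
spacertab 64 medz 0.07420980555432766 (array([ 445.4, -379.9]), array([30. , 14.4]), -7.2) [ 0.4449 -0.3792]
thick 235 medz 0.03437071402663694 (array([ 575.1, -350.9]), array([60.8, 40.1]), -21.0) [ 0.5707 -0.348 ]
fixed 657 medz 0.045747776568758614 (array([590.1, 141.2]), array([90.1, 59.2]), -85.0) [0.5895 0.1403]
boardfree 1497 0.011199619456139898 (array([588.3,   0.2]), array([169.5, 141.1]), -89.9)
board 2782 (array([592.7, 142. ]), array([358.2, 113.5]), -85.4)
side table z 0.008458175087643238
block 553 medz 0.03564860438972195 (array([ 431.2, -158. ]), array([89.7, 62.2]), -14.0) [ 0.4308 -0.1522]
spacerbase 155 medz 0.032952488541523106 (array([ 447.1, -376. ]), array([58.2, 22.3]), -3.5) [ 0.4471 -0.371 ]
spacertab 57 medz 0.07326512688146547 (array([ 447.2, -376.7]), array([29.3, 17.1]), -2.2) [ 0.4476 -0.3742]
thick 236 medz 0.034984538989217995 (array([ 577.5, -348.4]), array([61.6, 45.1]), -19.4) [ 0.5758 -0.338 ]
fixed 556 medz 0.04794667329224417 (array([593.5, 142.2]), array([89.5, 59.4]), -85.6) [0.582  0.1319]
boardfree 1537 0.013033542226049577 (array([603.6,  25.3]), array([126.3, 110.2]), -85.5)
board 4457 (array([594.5, 142.1]), array([360.5, 111.4]), -85.4)
```

View pics/c0.png

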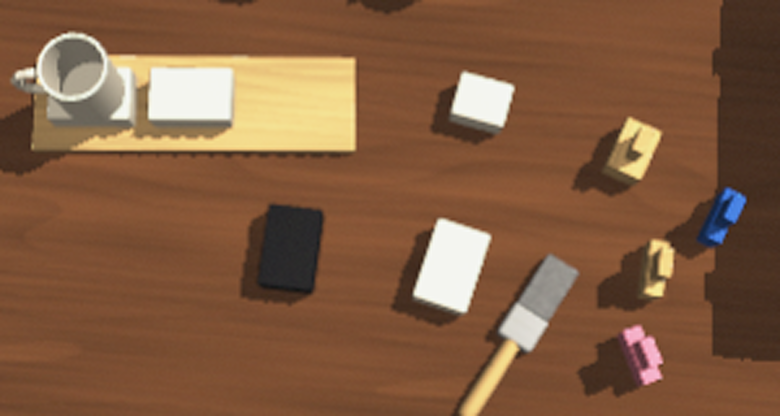

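Both views agree to about 3 mm, and the sizes and heights match the text.
- Board yaw is about +4.8°, and the row end is at about (0.5956, 0.097).
- The spacer is at (0.446, -0.378) with yaw about -4°.
- The block is at (0.430, -0.1585) with its long axis at -13.8°.

I'm moving over the spacer first.

>>> drive_tool:
  targets:
    - [0.55, -1, 0, 0, 0, 0.3]
    - [0.55, -1, 0, 0, 0, 0.3]
    - [0.55, -1, 0, 0, 0, 0.3]
    - [0.55, -1, 0, 0, 0, 0.3]
    - [0.55, -1, 0, 0, 0, 0.3]

```text
t: 1.48
eef_pos: [0.3602, 0.4258, 0.2268]
ee_rot: [-3.141, -0.0, -0.22]
force: [0.3, 0.3, -0.1]
width: 0.0877
```

>>> drive_tool:
  targets:
    - [0.55, -1, 0, 0, 0, 0.3]
    - [0.55, -1, 0, 0, 0, 0.3]
    - [0.55, -1, 0, 0, 0, 0.3]
    - [0.55, -1, 0, 0, 0, 0.3]
    - [0.55, -1, 0, 0, 0, 0.3]

```text
t: 2.1
eef_pos: [0.4702, 0.2258, 0.2269]
ee_rot: [-3.141, -0.001, -0.063]
force: [1.2, -0.7, 0.7]
width: 0.088
```

>>> drive_tool:
  targets:
    - [0, -1, 0, 0, 0, 0]
    - [0, -1, 0, 0, 0, 0]
    - [0, -1, 0, 0, 0, 0]
    - [0, -1, 0, 0, 0, 0]
    - [0, -1, 0, 0, 0, 0]

```text
t: 2.72
eef_pos: [0.4695, 0.0259, 0.2269]
ee_rot: [-3.141, -0.001, -0.064]
force: [0.3, -0.0, -0.2]
width: 0.0875
```

>>> drive_tool:
  targets:
    - [0, -1, 0, 0, 0, 0]
    - [0, -1, 0, 0, 0, 0]
    - [0, -1, 0, 0, 0, 0]
    - [0, -1, 0, 0, 0, 0]
    - [0, -1, 0, 0, 0, 0]

```text
t: 3.35
eef_pos: [0.4696, -0.1742, 0.2269]
ee_rot: [-3.142, -0.001, -0.065]
force: [0.2, -0.1, 0.2]
width: 0.0874
```

>>> drive_tool:
  targets:
    - [-0.15, -1, 0, 0, 0, 0]
    - [-0.15, -1, 0, 0, 0, 0]
    - [-0.14, -1, 0, 0, 0, 0]
    - [-0.14, -1, -0.3, 0, 0, 0]
    - [0, -1, -0.5, 0, 0, 0]
  claw: 0.5

```text
t: 3.98
eef_pos: [0.4465, -0.3745, 0.1952]
ee_rot: [3.141, -0.002, -0.065]
force: [0.8, 0.5, 0.6]
width: 0.0459
```

>>> drive_tool:
  targets:
    - [0, -0.1, -0.7, 0, 0, 0]
    - [0, 0, -0.7, 0, 0, 0]

```text
t: 4.22
eef_pos: [0.4462, -0.3777, 0.1376]
ee_rot: [3.142, -0.0, -0.066]
force: [0.1, 0.3, 0.1]
width: 0.0439
```

```bash
python3 - <<'E'
from h import *
a,_=snap("top","top1");b,_=snap("side","side1")
f=lambda i,x,y:cv2.resize(i[y-50:y+50,x-65:x+65],None,fx=3,fy=3,interpolation=cv2.INTER_CUBIC)
cv2.imwrite("pics/c1.png",np.hstack([f(a,423,215),f(b,335,150)])[...,::-1]); print(arm.get_state()["eef_pos"])
E
```

```text
[ 0.44442296 -0.3761208   0.13550933]
```

View pics/c1.png

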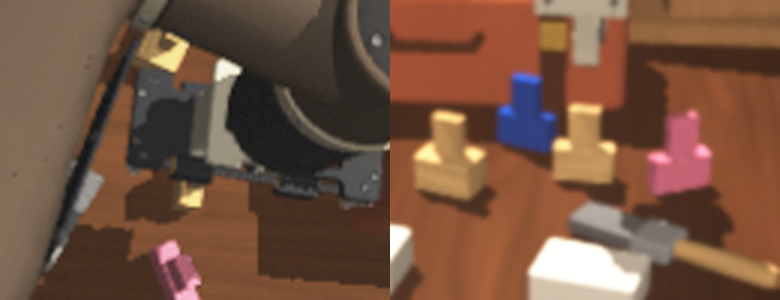

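The gripper stands over the thin spacer (tab at x≈585 in the right crop), with the pink and blue ones clear. I'm descending to grip it.

>>> drive_tool:
  targets:
    - [0, 0, -0.8, 0, 0, 0]
    - [0, 0, -0.8, 0, 0, 0]
    - [0, 0, -0.5, 0, 0, 0]
    - [0, 0, -0.15, 0, 0, 0]

```text
t: 4.82
eef_pos: [0.4465, -0.3768, 0.0486]
ee_rot: [-3.142, 0.001, -0.064]
force: [0.1, 0.5, 0.1]
width: 0.0435
```

>>> drive_tool:
  targets:
    - [0, 0, 0, 0, 0, 0]
    - [0, 0, 0, 0, 0, 0]
    - [0, 0, 0, 0, 0, 0]
    - [0, 0, 0, 0, 0, 0]
  claw: 0
  newtons: 15

```text
t: 5.32
eef_pos: [0.4468, -0.377, 0.0492]
ee_rot: [3.141, -0.001, -0.065]
force: [-0.1, 0.4, 3.2]
width: 0.014
```

>>> drive_tool:
  targets:
    - [0, 0, 0.7, 0, 0, 0]
    - [0, 0, 1, 0, 0, 0]
    - [0, 0.3, 1, 0, 0, 0]
    - [0.3, 1, 0.1, 0, 0, 0.1]
    - [0.35, 1, 0, 0, 0, 0.12]

```text
t: 5.95
eef_pos: [0.4727, -0.2842, 0.1616]
ee_rot: [3.141, -0.002, -0.043]
force: [0.5, -0.1, -1.3]
width: 0.014
```

>>> drive_tool:
  targets:
    - [0.35, 1, 0, 0, 0, 0.15]
    - [0.35, 1, 0, 0, 0, 0.15]
    - [0.35, 1, 0, 0, 0, 0.15]
    - [0.35, 1, 0, 0, 0, 0.15]
    - [0.35, 1, 0, 0, 0, 0.15]

```text
t: 6.58
eef_pos: [0.5426, -0.0835, 0.1608]
ee_rot: [-3.141, -0.0, 0.037]
force: [0.8, -0.2, 0.9]
width: 0.0141
```

>>> drive_tool:
  targets:
    - [0.35, 1, 0, 0, 0, 0.15]
    - [0.35, 1, 0, 0, 0, 0.15]
    - [0.35, 1, 0, 0, 0, 0.15]
    - [0.3, 0.8, 0, 0, 0, 0]
    - [0, 0, 0, 0, 0, 0]

```text
t: 7.2
eef_pos: [0.597, 0.0691, 0.1603]
ee_rot: [-3.142, 0.0, 0.086]
force: [-0.8, 0.6, -0.2]
width: 0.0143
```

```bash
python3 - <<'E'
from h import *
np.set_printoptions(precision=4,suppress=True)
b,_=snap("side","side2"); P=np.load("pics/side2.npz")["P"]
s=arm.get_state();print(s["eef_pos"],s["ee_rot"],s["width"])
Q=seg(P,s["eef_pos"][:2],.06,s["eef_pos"][2]-.02,s["eef_pos"][2]+.0);print("base top",len(Q),rect(Q[:,:2]))
Q=seg(P,(.592,.142),.06,.04,.055);print("fixed",len(Q),rect(Q[:,:2]),np.median(Q[:,2]))
cv2.imwrite("pics/c2.png",cv2.resize(b[140:300,150:400],None,fx=3,fy=3,interpolation=cv2.INTER_CUBIC)[...,::-1])
E
```

```text
[0.5963 0.0679 0.1602] [3.1414 0.0006 0.0856] 0.013961108064123024
base top 249 (array([596.8,  72.2]), array([59.2, 19.8]), 3.3)
fixed 523 (array([593.5, 141.9]), array([88.9, 58.8]), -85.4) 0.047977092237054264
```

View pics/c2.png

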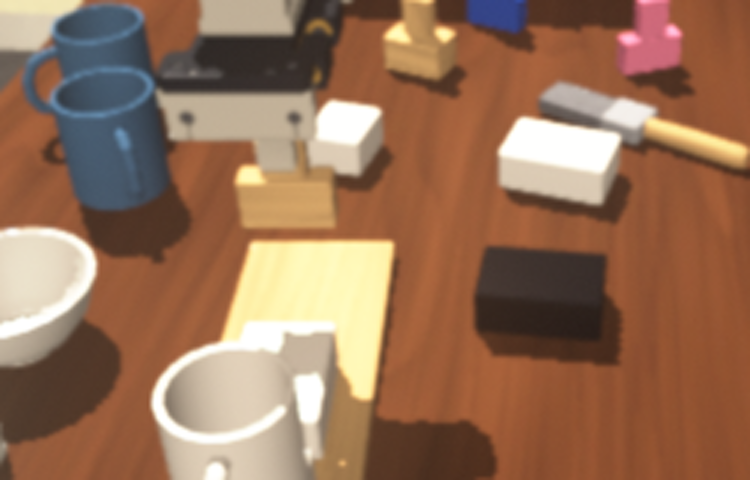

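>>> drive_tool:
  targets:
    - [0.05, 0, -0.8, 0, 0, 0]
    - [0, 0, -0.8, 0, 0, 0]
    - [0, 0, -0.6, 0, 0, 0]
    - [0, 0, -0.2, 0, 0, 0]
    - [0, 0, 0, 0, 0, 0]

```text
t: 7.88
eef_pos: [0.5983, 0.0665, 0.0647]
ee_rot: [3.141, 0.0, 0.084]
force: [0.6, -0.2, -0.8]
width: 0.0137
```

>>> drive_tool:
  targets:
    - [-0.01, 0.15, 0, 0, 0, 0]
    - [-0.01, 0.1, 0, 0, 0, 0]
    - [0, 0, 0, 0, 0, 0]

```text
t: 8.25
eef_pos: [0.5979, 0.0778, 0.0652]
ee_rot: [-3.141, -0.001, 0.085]
force: [0.9, 0.4, 0.3]
width: 0.014
```

```bash
python3 - <<'E'
from h import *
np.set_printoptions(precision=4,suppress=True)
b,_=snap("side","side3"); P=np.load("pics/side3.npz")["P"]
s=arm.get_state();e=s["eef_pos"];print(e,s["ee_rot"],s["force"])
K=seg(P,e[:2]+[0,.005],.045,.05,.075);print("base top",len(K),rect(K[:,:2]),np.median(K[:,2]))
p=proj("side",[e[0],e[1]+.01,.04])[0].astype(int);print(p)
x,y=p;cv2.imwrite("pics/c3.png",cv2.resize(b[y-40:y+60,x-65:x+65],None,fx=5,fy=5,interpolation=cv2.INTER_CUBIC)[...,::-1])
E
```

```text
[0.5978 0.0776 0.065 ] [-3.1413 -0.0007  0.0847] [ 0.8257 -0.659  -1.401 ]
base top 192 (array([596.2,  93.8]), array([58.1, 50.2]), 6.6) 0.05261125506612044
[248 247]
```

View pics/c3.png

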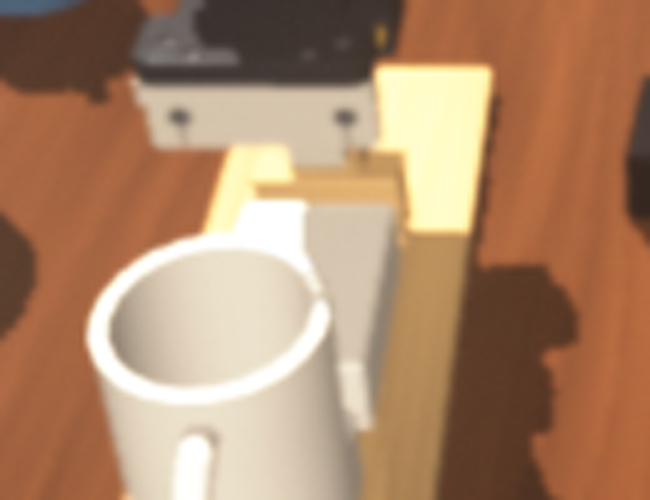

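>>> drive_tool:
  targets:
    - [0, 0.07, -0.06, 0, 0, 0]
    - [0, 0.05, 0, 0, 0, 0]
    - [0, 0.03, 0, 0, 0, 0]
    - [0, 0, 0, 0, 0, 0]

```text
t: 8.8
eef_pos: [0.5976, 0.0832, 0.0621]
ee_rot: [3.142, 0.0, 0.084]
force: [0.5, 1.3, 0.2]
width: 0.0138
```

>>> drive_tool:
  targets:
    - [0, 0.03, 0, 0, 0, 0]
    - [0, 0, 0, 0, 0, 0]

```text
t: 9.05
eef_pos: [0.5977, 0.0844, 0.0622]
ee_rot: [-3.142, -0.0, 0.084]
force: [0.6, 0.7, -1.2]
width: 0.0138
```

>>> drive_tool:
  targets:
    - [0, 0.03, 0, 0, 0, 0]
    - [0, 0, 0, 0, 0, 0]

```text
t: 9.3
eef_pos: [0.5977, 0.0856, 0.0622]
ee_rot: [-3.142, -0.0, 0.084]
force: [0.4, 0.3, -1.2]
width: 0.014
```

>>> drive_tool:
  targets:
    - [0, 0.03, 0, 0, 0, 0]
    - [0, 0, 0, 0, 0, 0]

```text
t: 9.55
eef_pos: [0.5975, 0.0858, 0.0622]
ee_rot: [3.14, 0.001, 0.084]
force: [1.5, -5.3, 0.3]
width: 0.0139
```

>>> drive_tool:
  targets:
    - [0, 0.03, 0, 0, 0, 0]
    - [0, 0, 0, 0, 0, 0]

```text
t: 9.8
eef_pos: [0.5975, 0.0861, 0.0622]
ee_rot: [3.139, 0.001, 0.084]
force: [2.6, -9.8, 0.4]
width: 0.0139
```

Contact came at y≈0.086, as expected. I ease off, press down lightly and release.

>>> drive_tool:
  targets:
    - [0, -0.03, -0.03, 0, 0, 0]
    - [0, 0, 0, 0, 0, 0]

```text
t: 10.05
eef_pos: [0.5975, 0.0859, 0.0613]
ee_rot: [3.141, 0.0, 0.084]
force: [-0.5, -5.9, 2.9]
width: 0.014
```

>>> drive_tool:
  targets:
    - [0, 0, -0.03, 0, 0, 0]
    - [0, 0, 0, 0, 0, 0]

```text
t: 10.3
eef_pos: [0.5976, 0.0858, 0.0612]
ee_rot: [3.14, -0.0, 0.084]
force: [-4.4, -5.9, 12.2]
width: 0.0141
```

>>> drive_tool:
  targets:
    - [0, -0.02, 0.03, 0, 0, 0]
    - [0, 0, 0, 0, 0, 0]

```text
t: 10.55
eef_pos: [0.5976, 0.0858, 0.0613]
ee_rot: [3.141, -0.0, 0.084]
force: [-2.8, -3.6, 5.8]
width: 0.0136
```

>>> drive_tool:
  targets:
    - [0, 0, 0, 0, 0, 0]
    - [0, 0, 0, 0, 0, 0]
    - [0, 0, 0, 0, 0, 0]
  claw: 0.45

```text
t: 10.92
eef_pos: [0.5977, 0.0862, 0.0607]
ee_rot: [-3.141, 0.0, 0.084]
force: [0.6, 0.5, -0.1]
width: 0.037
```

>>> drive_tool:
  targets:
    - [0, 0, 0.3, 0, 0, 0]
    - [0, 0, 0.8, 0, 0, 0]
    - [0, 0, 1, 0, 0, 0]
    - [-0.5, -0.8, 0.8, 0, 0, -0.3]
    - [-0.7, -1, 0, 0, 0, -0.35]

```text
t: 11.55
eef_pos: [0.5513, 0.0141, 0.1806]
ee_rot: [-3.14, -0.006, 0.017]
force: [-0.1, -0.1, 0.2]
width: 0.0392
```

>>> drive_tool:
  targets:
    - [-0.7, -1, 0, 0, 0, -0.4]
    - [-0.7, -1, 0, 0, 0, -0.4]
    - [-0.7, -1, 0, 0, 0, -0.4]
    - [-0.5, -0.8, 0, 0, 0, -0.4]
    - [0, 0, 0, 0, 0, -0.4]
  claw: 0.87

```text
t: 12.18
eef_pos: [0.4443, -0.1397, 0.178]
ee_rot: [-3.141, -0.001, -0.197]
force: [-0.4, -0.0, -0.4]
width: 0.0758
```

```bash
python3 - <<'E'
from h import *
np.set_printoptions(precision=4,suppress=True)
for n in("side","top"):
    b,_=snap(n,n+"4"); P=np.load(f"pics/{n}4.npz")["P"]
    for nm,c,r,a,z in(("sp base",(.5975,.087),.012,.04,.056),("tab",(.5975,.087),.03,.075,.1),("row+sp",(.592,.12),.09,.04,.054),("fixed",(.592,.145),.05,.04,.056),("block",(.43,-.158),.075,.027,.045)):
        Q=seg(P,c,r,a,z)
        if len(Q)>4: print(n,nm,len(Q),rect(Q[:,:2]),np.median(Q[:,2]))
    x,y=proj(n,[.597,.09,.05])[0].astype(int);f=cv2.resize(b[y-45:y+45,x-60:x+60],None,fx=3,fy=3,interpolation=cv2.INTER_CUBIC)
    o=f if n=="side" else np.hstack([o,f])
cv2.imwrite("pics/c4.png",o[...,::-1]);s=arm.get_state();print(s["eef_pos"],s["ee_rot"],s["width"])
E
```

```text
side sp base 48 (array([596.3,  94.4]), array([20. ,  6.9]), 8.1) 0.049767848449577434
side tab 154 (array([597.7,  86.6]), array([29.8, 16.6]), 3.8) 0.08642175508042635
side row+sp 698 (array([594.5, 131.1]), array([109.8,  59.9]), -85.9) 0.047944071819461365
side fixed 521 (array([577.4, 132.8]), array([95.9, 52.4]), -51.3) 0.047909297069555046
side block 550 (array([ 431.4, -157. ]), array([91.9, 62.6]), -10.3) 0.035647112450392426
top block 485 (array([ 422.2, -157.1]), array([75.6, 59.2]), -13.7) 0.03375644583550663
[ 0.4456 -0.1386  0.178 ] [-3.1412 -0.0017 -0.1951] 0.07605604954069145
```

View pics/c4.png

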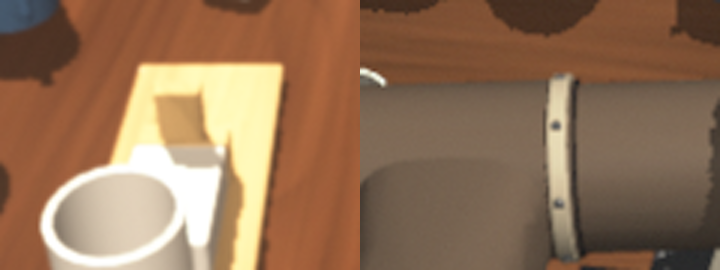

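The row plus spacer now fits a 109.8 x 59.9 mm rectangle, so the spacer sits flush and square (seen at about (185,115) in the left crop). Next is the block.

>>> drive_tool:
  targets:
    - [-0.2, -0.25, -0.3, 0, 0, -0.22]
    - [-0.17, -0.23, -0.5, 0, 0, -0.2]
    - [0, 0, -0.8, 0, 0, 0]
    - [0, 0, -0.8, 0, 0, 0]
    - [0, 0, 0, 0, 0, 0]

```text
t: 12.9
eef_pos: [0.4285, -0.1574, 0.0787]
ee_rot: [3.14, 0.006, -0.237]
force: [0.6, 1.1, 0.7]
width: 0.0762
```

```bash
python3 - <<'E'
from h import *
b,_=snap("side","side5");a,_=snap("top","top5")
f=lambda i,n:(lambda x,y:cv2.resize(i[y-45:y+45,x-60:x+60],None,fx=3,fy=3,interpolation=cv2.INTER_CUBIC))(*proj(n,[.43,-.158,.04])[0].astype(int))
cv2.imwrite("pics/c5.png",np.hstack([f(b,"side"),f(a,"top")])[...,::-1]);s=arm.get_state();print(s["eef_pos"],s["ee_rot"],s["width"])
E
```

```text
[ 0.43088    -0.1573671   0.08123561] [ 3.14104848e+00  6.42812677e-04 -2.36722487e-01] 0.07604163463611711
```

View pics/c5.png

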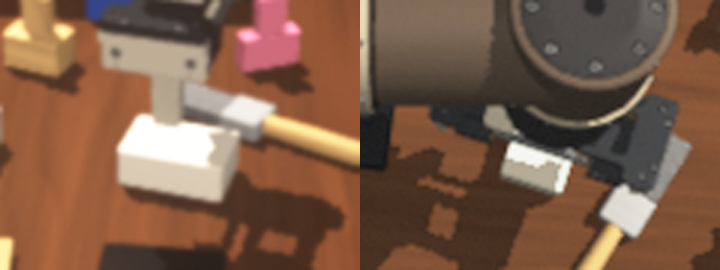

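The open fingers straddle the block and the spatula is clear, so I descend and grip.

>>> drive_tool:
  targets:
    - [0, 0, -0.6, 0, 0, 0]
    - [0, 0, -0.4, 0, 0, 0]
    - [0, 0, -0.4, 0, 0, 0]
    - [0, 0, 0, 0, 0, 0]

```text
t: 13.5
eef_pos: [0.431, -0.1573, 0.0253]
ee_rot: [3.141, 0.0, -0.237]
force: [-0.8, -0.0, 0.7]
width: 0.0766
```

>>> drive_tool:
  targets:
    - [0, 0, -0.2, 0, 0, 0]
    - [0, 0, -0.15, 0, 0, 0]
    - [0, 0, 0, 0, 0, 0]

```text
t: 13.88
eef_pos: [0.4307, -0.1573, 0.0108]
ee_rot: [3.141, 0.0, -0.237]
force: [0.1, -0.8, 0.0]
width: 0.0762
```

>>> drive_tool:
  targets:
    - [0, 0, 0, 0, 0, 0]
    - [0, 0, 0, 0, 0, 0]
    - [0, 0, 0, 0, 0, 0]
    - [0, 0, 0, 0, 0, 0]
  claw: 0
  newtons: 35

```text
t: 14.38
eef_pos: [0.4309, -0.1574, 0.0112]
ee_rot: [3.141, -0.0, -0.237]
force: [0.0, -2.5, 2.7]
width: 0.0596
```

>>> drive_tool:
  targets:
    - [0, 0, 0.6, 0, 0, 0]
    - [0, 0, 0.8, 0, 0, 0]
    - [0, 0, 0.8, 0, 0, 0]
    - [0.1, 0, 0.8, 0, 0, -0.5]
    - [0.4, 0.4, 0, 0, 0, -1]

```text
t: 15.0
eef_pos: [0.4516, -0.1413, 0.133]
ee_rot: [-3.14, -0.003, -0.399]
force: [-0.1, 0.2, -4.9]
width: 0.0596
```

>>> drive_tool:
  targets:
    - [0.4, 0.4, 0, 0, 0, -1]
    - [0.4, 0.4, 0, 0, 0, -1]
    - [0.4, 0.4, 0, 0, 0, -1]
    - [0.4, 0.4, 0, 0, 0, -1]
    - [0.4, 0.4, 0, 0, 0, -1]

```text
t: 15.62
eef_pos: [0.5305, -0.0605, 0.1301]
ee_rot: [3.14, 0.001, -0.922]
force: [0.3, -0.5, -4.7]
width: 0.06
```

>>> drive_tool:
  targets:
    - [0.4, 0.4, 0, 0, 0, -1]
    - [0.4, 0.4, 0, 0, 0, -1]
    - [0.4, 0.4, 0, 0, 0, -1]
    - [0.4, 0.4, 0, 0, 0, -1]
    - [0.4, 0.4, 0, 0, 0, -1]

```text
t: 16.25
eef_pos: [0.6104, 0.0194, 0.1298]
ee_rot: [3.139, 0.0, -1.446]
force: [0.5, -0.1, -4.5]
width: 0.0597
```

>>> drive_tool:
  targets:
    - [0.2, 0.3, 0, 0, 0, -0.43]
    - [0, 0, 0, 0, 0, 0]

```text
t: 16.5
eef_pos: [0.6185, 0.0315, 0.1296]
ee_rot: [3.14, 0.0, -1.486]
force: [0.9, 0.4, -4.4]
width: 0.06
```

```bash
python3 - <<'E'
from h import *
np.set_printoptions(precision=4,suppress=True)
s=arm.get_state();e=s["eef_pos"];print(e,s["ee_rot"],s["width"])
snap("side","side6");P=np.load("pics/side6.npz")["P"]
Q=seg(P,e[:2],.07,e[2]+.012,e[2]+.03);print("blk top",len(Q),rect(Q[:,:2]),np.median(Q[:,2]))
Q=seg(P,(.592,.12),.09,.04,.054);print("row+sp",len(Q),rect(Q[:,:2]))
Q=seg(P,(.5975,.087),.03,.075,.095);print("tab",len(Q),rect(Q[:,:2]))
E
```

```text
[0.6185 0.0315 0.1296] [ 3.1396  0.0002 -1.4862] 0.05999429523818273
blk top 1006 (array([617.2,  33.2]), array([92.9, 90.9]), 3.1) 0.15409968582600042
row+sp 695 (array([594.2, 132. ]), array([109.8,  59.3]), -85.8)
tab 158 (array([597.6,  86.7]), array([29.7, 17.1]), 6.1)
```

>>> drive_tool:
  targets:
    - [-0.2, -0.2, 0, 0, 0, 0]
    - [-0.18, -0.18, 0, 0, 0, 0]
    - [0, 0, -0.5, 0, 0, 0]
    - [0, 0, -0.5, 0, 0, 0]
    - [0, 0, 0, 0, 0, 0]

```text
t: 17.18
eef_pos: [0.6018, 0.0144, 0.0898]
ee_rot: [3.138, -0.0, -1.488]
force: [0.5, -0.5, -3.8]
width: 0.0596
```

```bash
python3 - <<'E'
from h import *
np.set_printoptions(precision=4,suppress=True)
s=arm.get_state();e=s["eef_pos"];print(e,s["ee_rot"],s["width"])
for n in("side","top"):
    b,_=snap(n,n+"7");z=np.load(f"pics/{n}7.npz");P=z["P"];w8=(z["im"].min(-1)>150)
    m=w8&(np.hypot(P[...,0]-e[0],P[...,1]-e[1])<.065)&(abs(P[...,2]-e[2]-.024)<.005);Q=P[m]
    if len(Q)>5:print(n,"blk top",len(Q),rect(Q[:,:2]),np.median(Q[:,2]))
    x,y=proj(n,[.6,.05,.07])[0].astype(int);f=cv2.resize(b[y-50:y+50,x-65:x+65],None,fx=3,fy=3,interpolation=cv2.INTER_CUBIC)
    o=f if n=="side" else np.hstack([o,f])
cv2.imwrite("pics/c7.png",o[...,::-1])
E
```

```text
[0.6018 0.0144 0.0898] [ 3.1384 -0.0005 -1.4876] 0.05956604792385484
side blk top 728 (array([602.2,  16.8]), array([90.2, 87.9]), 5.4) 0.11464155061557138
top blk top 189 (array([603.1,  13.4]), array([86.7, 58.3]), -86.3) 0.11364353410666883
```

View pics/c7.png

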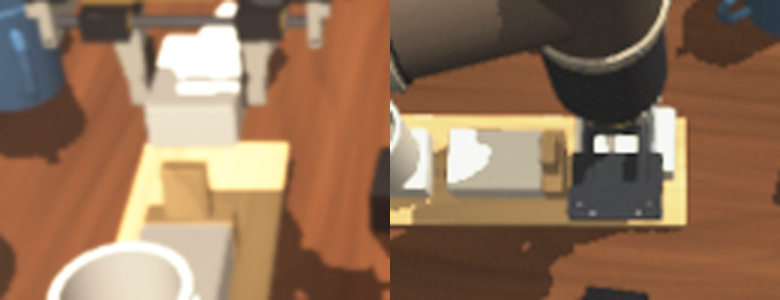

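```bash
python3 - <<'E'
from h import *
np.set_printoptions(precision=4,suppress=True)
d=np.array([.0837,-.9965]);l=np.array([.9965,.0837])
P=np.load("pics/side7.npz")["P"];T=np.load("pics/top7.npz")["P"];T0=np.load("pics/top0.npz")["P"]
def lat(Q,nm):
    t=(Q[:,:2]-[.592,.142])@l*1000; a=(Q[:,:2]-[.592,.142])@d*1000
    print(nm,len(Q),"lat",np.percentile(t,[0,2,98,100]).round(1),"mid",((t.min()+t.max())/2).round(1),"along",np.percentile(a,[2,98]).round(1))
Q=seg(P,(.6018,.0144),.07,.080,.088);lat(Q,"side blk low")
lat(seg(P,(.592,.12),.09,.04,.054),"side row+sp")
lat(seg(P,(.5975,.087),.03,.075,.095),"side tab")
lat(seg(T,(.6018,-.02),.045,.105,.12),"top blk end"); lat(seg(T0,(.592,.142),.06,.035,.06),"top0 row")
lat(seg(T,(.592,.13),.075,.035,.06),"top7 row+sp");lat(seg(T,(.5975,.087),.03,.075,.095),"top7 tab")
lat(np.array([[.6018,.0144,0]]),"TCP")
E
```

```text
side blk low 100 lat [-31.2 -30.9  26.6  29. ] mid -1.1 along [ 59.3 115.3]
side row+sp 695 lat [-29.  -27.8  28.6  31.1] mid 1.0 along [-42.8  62.6]
side tab 211 lat [-13.9 -13.6  14.7  16.2] mid 1.1 along [48.1 84.4]
top blk end 163 lat [-32.8 -30.1  27.5  28.6] mid -2.1 along [119.  172.6]
top0 row 657 lat [-31.6 -30.2  27.   27.8] mid -1.9 along [-41.8  45.1]
top7 row+sp 721 lat [-31.6 -30.1  26.6  28.5] mid -1.5 along [-41.6  64.9]
top7 tab 58 lat [-16.1 -16.   13.2  13.7] mid -1.2 along [50.2 61.9]
TCP 1 lat [-0.9 -0.9 -0.9 -0.9] mid -0.9 along [128. 128.]
```

>>> drive_tool:
  targets:
    - [0.02, 0, -0.6, 0, 0, 0]
    - [0, 0, -0.6, 0, 0, 0]
    - [0, 0, -0.3, 0, 0, 0]
    - [0, 0, -0.1, 0, 0, 0]
    - [0, 0, 0, 0, 0, 0]

```text
t: 17.9
eef_pos: [0.605, 0.0156, 0.0276]
ee_rot: [-3.141, 0.0, -1.486]
force: [-0.2, -0.3, -4.1]
width: 0.0594
```

>>> drive_tool:
  targets:
    - [-0.01, 0.13, 0, 0, 0, 0]
    - [-0.01, 0.1, 0, 0, 0, 0]
    - [0, 0, 0, 0, 0, 0]

```text
t: 18.27
eef_pos: [0.6038, 0.0253, 0.0274]
ee_rot: [-3.141, 0.0, -1.486]
force: [0.1, -0.7, -4.8]
width: 0.0597
```

```bash
python3 - <<'E'
from h import *
s=arm.get_state();e=s["eef_pos"];print(e,s["ee_rot"],s["force"])
d=np.array([.0837,-.9965]);l=np.array([.9965,.0837])
snap("top","top8");snap("side","side8")
for n in("top","side"):
    P=np.load(f"pics/{n}8.npz")["P"]
    Q=seg(P,(.597,.07),.05,.041,.055);t=(Q[:,:2]-[.592,.142])@l*1000;a=(Q[:,:2]-[.592,.142])@d*1000
    a=a[abs(t)<25];print(n,np.histogram(a,np.arange(44,110,3)))
E
```

```text
[0.60379302 0.02526862 0.02735126] [-3.14098254e+00  1.61449524e-04 -1.48608518e+00] [ 0.12996189 -0.71975913 -4.84872435]
top (array([ 5,  4,  5,  4,  5,  4, 20, 10,  0,  1, 12,  7,  0,  0,  0,  5,  5,
        5,  5,  5,  4]), array([ 44,  47,  50,  53,  56,  59,  62,  65,  68,  71,  74,  77,  80,
        83,  86,  89,  92,  95,  98, 101, 104, 107]))
side (array([17, 53, 23, 12,  6, 11,  8,  2,  0, 23, 20,  6,  7,  9,  6,  6, 12,
        9,  6,  9,  7]), array([ 44,  47,  50,  53,  56,  59,  62,  65,  68,  71,  74,  77,  80,
        83,  86,  89,  92,  95,  98, 101, 104, 107]))
```

>>> drive_tool:
  targets:
    - [-0.04, 0, -0.07, 0, 0, 0]
    - [0, 0.06, 0, 0, 0, 0]
    - [-0.01, 0.05, 0, 0, 0, 0]
    - [0, 0, 0, 0, 0, 0]

```text
t: 18.88
eef_pos: [0.6017, 0.0293, 0.0242]
ee_rot: [-3.141, 0.0, -1.486]
force: [0.5, -0.0, -4.1]
width: 0.0595
```

>>> drive_tool:
  targets:
    - [0, 0.03, 0, 0, 0, 0]
    - [0, 0, 0, 0, 0, 0]

```text
t: 19.12
eef_pos: [0.6017, 0.0304, 0.0242]
ee_rot: [-3.141, 0.0, -1.487]
force: [-0.4, 0.5, -3.9]
width: 0.0597
```

>>> drive_tool:
  targets:
    - [0, 0.02, 0, 0, 0, 0]
    - [0, 0, 0, 0, 0, 0]

```text
t: 19.38
eef_pos: [0.6016, 0.0312, 0.0242]
ee_rot: [-3.142, 0.0, -1.487]
force: [0.2, 0.1, -4.2]
width: 0.0596
```

>>> drive_tool:
  targets:
    - [0, 0.025, 0, 0, 0, 0]
    - [0, 0, 0, 0, 0, 0]

```text
t: 19.62
eef_pos: [0.6016, 0.0319, 0.0242]
ee_rot: [3.141, -0.0, -1.487]
force: [0.4, -2.3, -4.4]
width: 0.0599
```

>>> drive_tool:
  targets:
    - [0, 0.02, 0, 0, 0, 0]
    - [0, 0, 0, 0, 0, 0]

```text
t: 19.88
eef_pos: [0.6016, 0.032, 0.0242]
ee_rot: [3.141, -0.001, -1.487]
force: [1.1, -5.2, -3.9]
width: 0.0598
```

Contact is where expected. Easing off and lowering to seat it.

>>> drive_tool:
  targets:
    - [0, -0.015, -0.02, 0, 0, 0]
    - [0, 0, 0, 0, 0, 0]

```text
t: 20.12
eef_pos: [0.6016, 0.032, 0.0234]
ee_rot: [3.141, -0.0, -1.487]
force: [0.3, -4.6, -4.1]
width: 0.0595
```

>>> drive_tool:
  targets:
    - [0, 0, -0.03, 0, 0, 0]
    - [0, 0, 0, 0, 0, 0]

```text
t: 20.38
eef_pos: [0.6016, 0.032, 0.0232]
ee_rot: [-3.141, -0.001, -1.486]
force: [-3.6, -5.0, 6.8]
width: 0.0595
```

Seated (upward force). Releasing to 76 mm, lifting and checking.

>>> drive_tool:
  targets:
    - [0, 0, 0.02, 0, 0, 0]
    - [0, 0, 0, 0, 0, 0]

```text
t: 20.62
eef_pos: [0.6016, 0.032, 0.0232]
ee_rot: [3.141, -0.0, -1.487]
force: [0.3, -5.5, -0.8]
width: 0.06
```

>>> drive_tool:
  targets:
    - [0, 0, 0, 0, 0, 0]
    - [0, 0, 0, 0, 0, 0]
    - [0, 0, 0, 0, 0, 0]
  claw: 0.87

```text
t: 21.0
eef_pos: [0.602, 0.0328, 0.0232]
ee_rot: [-3.141, 0.0, -1.486]
force: [0.3, -1.3, -0.2]
width: 0.0755
```

>>> drive_tool:
  targets:
    - [0, 0, 0.3, 0, 0, 0]
    - [0, 0, 0.8, 0, 0, 0]
    - [0, 0, 1, 0, 0, 0]
    - [0, 0, 1, 0, 0, 0]
    - [-0.6, -1, 0.7, 0, 0, 0]

```text
t: 21.62
eef_pos: [0.5793, -0.0065, 0.1778]
ee_rot: [-3.138, 0.0, -1.484]
force: [0.8, -0.9, 0.5]
width: 0.0766
```

>>> drive_tool:
  targets:
    - [-0.6, -1, 0, 0, 0, 0]
    - [-0.6, -1, 0, 0, 0, 0]
    - [-0.6, -1, 0, 0, 0, 0]
    - [-0.6, -1, 0, 0, 0, 0]
    - [-0.6, -1, 0, 0, 0, 0]

```text
t: 22.25
eef_pos: [0.4569, -0.2088, 0.1761]
ee_rot: [-3.14, -0.0, -1.486]
force: [1.4, -0.9, 0.4]
width: 0.0762
```

```bash
python3 - <<'E'
from h import *
d=np.array([.0837,-.9965]);l=np.array([.9965,.0837])
for n in("side","top"):
    b,_=snap(n,n+"9");P=np.load(f"pics/{n}9.npz")["P"]
    A=(P[...,:2]-[.592,.142])@d*1000;L=(P[...,:2]-[.592,.142])@l*1000;Z=P[...,2]
    S=lambda a0,a1,z0,z1:(A>a0)&(A<a1)&(abs(L)<40)&(Z>z0)&(Z<z1)
    for nm,m in(("whole",S(-48,190,.04,.054)),("row",S(-46,44,.041,.054)),("blk",S(67,190,.041,.054)),("tab",S(40,75,.078,.095))):
        if m.sum()>5: print(n,nm,m.sum(),rect(P[m][:,:2]),"lat",np.percentile(L[m],[2,98]).round(1),"along",np.percentile(A[m],[0,100]).round(1),"z",np.median(Z[m]).round(4))
    x,y=proj(n,[.6,.07,.05])[0].astype(int);f=cv2.resize(b[y-50:y+50,x-65:x+65],None,fx=3,fy=3,interpolation=cv2.INTER_CUBIC)
    o=f if n=="side" else np.hstack([o,f])
cv2.imwrite("pics/c9.png",o[...,::-1]);s=arm.get_state();print(s["t"],s["eef_pos"])
E
```

```text
side whole 1192 (array([597.3,  86.6]), array([200.1,  60.3]), -86.0) lat [-28.9  28.6] along [-44.8 155.3] z 0.0479
side row 519 (array([593.3, 142.7]), array([88.5, 59. ]), -85.1) lat [-27.8  27.4] along [-44.8  43.6] z 0.0479
side blk 489 (array([601.4,  31.1]), array([88. , 59.8]), -85.2) lat [-29.4  28.6] along [ 67.3 155.3] z 0.0479
side tab 138 (array([597.5,  87. ]), array([29.2, 16. ]), -1.2) lat [-13.5  14.8] along [47.1 63.9] z 0.087
top whole 121 (array([587.4, 175.6]), array([58.1, 18.7]), 7.3) lat [-29.4  25.8] along [-44.3 -23.3] z 0.0462
top row 120 (array([587.4, 175.6]), array([58.1, 18.7]), 7.3) lat [-29.4  25.8] along [-44.3 -23.3] z 0.0463
22.35 [ 0.45547136 -0.21007069  0.17596073]
```

View pics/c9.png

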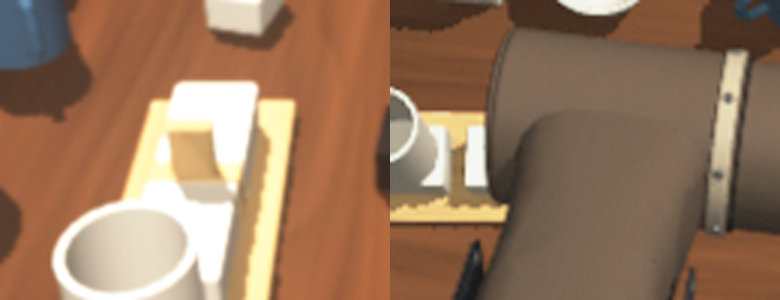

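The whole row fits 200.1 x 60.3 mm (nominal 200 x 60), at the right height. The arm is well clear, so I'm handing in.

```bash
python3 -c "
from station import arm
print(arm.job_done())"
```

```text
the job is handed in; nothing more can be done
None
```

I laid the thin spacer against the free end of the row, let go of it, then laid the loose full-size white block against its other side and handed the job in. It took about 22 s of the 56 s allowed.

- **Spacer:** after I let go, the fixed block and spacer together measured 109.8 x 59.9 mm, against a nominal 110 x 60, so it sits flush and square.
- **Block:** after I let go, the whole row measured 200.1 x 60.3 mm, against a nominal 200 x 60. Its top was level with the row, it was in line to within about 1 mm, and the spacer was still standing in the gap.
- **Forces:** the highest wrist force I read was about 14 N, while seating the spacer, and the arm was well clear at hand-in.
- **Checks that fell short:** the arm blocked the top camera at the end, so the last check rests on the side camera alone. During the job the two cameras differed by about 1–2 mm on the sideways position.

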